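Tip the batter pot and scrub it with the long brush

TASK

Turn the hand crank counter-clockwise (seen from above) until the batter pot is tipped all the way over against its stop, then scrub the inside of the pot with the long round brush: push it right down to the bottom three times, drawing its lower end up past half the pot's depth in between. Then stand the brush upright in the shallow dish it came from and let go of it; leave the pot tipped to drain, and leave the other loose things where they stand.

Things in the scene. Friction and masses are not known exactly. Their poses are not given: they have to be found in the camera images.
- crank (a joint): angle of the hand crank, rad. It starts between 0 and 1 and grows counter-clockwise seen from above, up to a hard stop at 8.8 (about one and a third turns). A self-locking gear tips the pot by 0.0636 rad per rad of crank, 0.56 rad (32 degrees) at the stop. Turning takes about 2 N at the knob.
- crank_hub (a point): centre of the crank's hub, on its upright axis, at the top of the hub (186 mm above the table). The crank sits on a grey gearbox 70 x 70 x 160 mm left of the pot, seen from the robot. The steel crank arm is 10 mm thick.
- crank_knob (a point): the crank's black round upright knob, 26 mm in diameter, 55 mm tall (185 to 240 mm above the table); this point is on its axis, 25 mm below its top (215 mm above the table). It moves on a circle of radius 55 mm about the hub, and spins freely on its own axis, so the fingers may keep their heading.
- stand: fixed stand: 12 mm base plate, grey uprights (152 mm high) 74 mm either side of the pot, gearbox, and a feed pipe rising beside the pot to 273 mm and bending over to a brass nozzle (34 mm wide, lower end 226 mm up, straight over the origin) that blocks the upright pot. Origin on the table below the pot's pivot; -x is the way the pot tips (roughly to the robot's right), z up.
- pot: open round steel pot, 100 mm outside and 92 mm inside diameter, 135 mm tall, 130 mm deep inside. Origin on its axis at the level pivot, 130 mm above the table; z runs along the pot's axis to the mouth, y is the pivot. Rim at z = 65 mm, inner floor at z = -65 mm. It turns only by the crank; tipped, its mouth leans to the stand's -x.
- pot_mouth (a point): centre of the pot's mouth, at rim level; z axis out of the mouth along the pot's axis
- pot_floor (a point): centre of the pot's inner floor; z axis towards the mouth
- brush: long loose brush, 218 mm, 0.2 kg, standing in a dish: round pale bristle head 72 mm in diameter, 78 mm long (rigid, flat underside), steel shaft 12 mm in diameter, square wooden handle 24 x 24 mm from 146 to 218 mm above the lower end. Origin at the centre of its lower end, z up along the handle; x and y square to the handle's flat sides.
- brush_grip (a point): middle of the brush's wooden handle, 182 mm above its lower end
- brush_tip (a point): centre of the brush's lower end (same as its origin)
- brush_dish: fixed shallow round steel dish, the brush's place: 104 mm outside, about 94 mm inside diameter, rim 18 mm above the table, inner floor 5 mm above the table. Origin at the centre of its underside. The masher stands in another dish just like it, and the two places may be swapped.
- masher: bystander: steel masher with the same wooden handle but a flat disc foot 72 mm in diameter and 14 mm thick in place of bristles, 218 mm tall, standing in its own dish; origin at the centre of its underside
- mug: bystander: white mug, 76 mm in diameter, 85 mm tall; origin at the centre of its underside
- bowl: bystander: steel bowl, 130 mm in diameter, 55 mm tall; origin at the centre of its underside
- jar: bystander: amber jar, 72 mm in diameter, 110 mm tall; origin at the centre of its underside
- can: bystander: short pale can, 74 mm in diameter, 100 mm tall; origin at the centre of its underside
Not all that is in view belongs to the job. What is shaped like the brush but black is not meant. What is shaped like the brush_dish but blue or pink is not meant.

How it is judged:
On the way, in this order (a step that is already met when the one before it is completed fails the run):
1. the pot is cranked fully over (crank joint above 8.4 rad) (value of joint crank above 8.4 rad), for 0.1 s.
2. stroke 1: the brush's lower end is at the pot's bottom (within 13 mm of its floor) (x of brush_tip in the frame of pot between -0.03 and 0.03 m and y of brush_tip in the frame of pot between -0.03 and 0.03 m and z of brush_tip in the frame of pot below -0.052 m and value of joint crank above 8.4 rad), for 0.04 s.
3. after stroke 1 the brush's lower end is drawn up more than 55 mm off the pot's floor (z of brush_tip in the frame of pot above -0.01 m and value of joint crank above 8.4 rad), for 0.04 s.
4. stroke 2: the brush's lower end is at the pot's bottom (within 13 mm of its floor) (all of step 2), for 0.04 s.
5. after stroke 2 the brush's lower end is drawn up more than 55 mm off the pot's floor (all of step 3), for 0.04 s.
6. stroke 3: the brush's lower end is at the pot's bottom (within 13 mm of its floor) (all of step 4), for 0.04 s.
At the end, for the whole second after the job is handed in: the pot is still tipped (crank above 8.4 rad) and the brush stands upright (within 0.1 rad) at rest, released, in its own dish (within 20 mm of its centre, its lower end less than 12 mm above the dish's underside) (value of joint crank above 8.4 rad and horizontal distance between brush and brush_dish below 0.02 m and z of brush in the frame of brush_dish below 0.012 m and angle between brush's own z axis and vertical below 0.1 rad and linear speed of brush below 0.02 m/s and contact force between brush and the fingers below 0.1 N); the robot touches nothing.
It fails at once if the masher is moved by more than 30 mm (distance of masher from where it was at the start of the episode above 0.03 m).
It fails at once if the mug is moved by more than 30 mm (distance of mug from where it was at the start of the episode above 0.03 m).
It fails at once if the bowl is moved by more than 30 mm (distance of bowl from where it was at the start of the episode above 0.03 m).
It fails at once if the jar is moved by more than 30 mm (distance of jar from where it was at the start of the episode above 0.03 m).
It fails at once if the can is moved by more than 30 mm (distance of can from where it was at the start of the episode above 0.03 m).
It also fails if it takes over 72 s, if anything falls off the work surface, if the arm or the gripper's body presses on something with over 40 N, if the wrist force passes 120 N, or if a joint passes its speed limit or range.

ROBOT

A 6-joint arm with a two-finger parallel gripper is mounted at the origin on the work surface. World frame = base frame: x ahead of the robot, y to its left, z up, the work surface at z = 0. Lengths are in m, angles in rad, forces in N, time in s.
With the tool pointing down it reaches from about 0.375 to 0.975 m from the base axis. Payload 3.8 kg.
Tool frame: the origin (TCP) lies at the centre of the arm's flange, where the gripper is bolted on; the fingertips stand 173 mm ahead of it and the grasp point (between the pads) lies 155 mm ahead of it (bot.tip_reach is the distance from the TCP to the fingertips, in m); z points along the fingers, y is the line along which they close (so a half turn about z gives the same grasp; the last joint's range is limited). The gripper opens to 85 mm and grips with 20 to 120 N. Pads are 22 mm wide; open, the fingers measure 114 mm over their backs; the gripper's body (76 mm by 85 mm) begins 54 mm behind the grasp point. The pads swing forward as they close: fully open they stand 13 mm farther back than shut.
Start: joints at [-1.317, 0.264, 1.604, -0, 1.274, -0.037], TCP at [0.194, -0.647, 0.405] pointing down, gripper open.
Joint ranges: [-2.63, 2.63], [-0.94, 2.18], [0.31, 2.57], [-1.31, 4.45], [0, 2.66], [-2.55, 2.55]. Speed limits (rad/s): [2.57, 2.57, 3.14, 3.14, 3.14, 3.14].

INTERFACE

Orientations are given as a rotation vector (axis times angle).
In Python, from workcell import bot gives the robot as it stands.
- The arm moves only by the tool drive_tool, never from a script. Its arguments are lists of equal length, an entry for each row: "claw": the finger opening in mm, from 0 to 85.4; "slide": the shift along the world's x, y, z each as a share of 0.5 m, from -1 to 1, a list of three; "yaw": the turn about the world's z as a share of 180 degrees, from -1 to 1. A call has 1 to 8 rows; each row is the pose to reach, as a shift and turn from the pose commanded when the call began, turning the shorter way round; what a row does not reach only later rows make up. A row lasts 1/12 s, in which the tool goes at most 41.7 mm and 7.16 degrees, less where a joint would pass 70% of its speed; a pose out of reach is approached as far as the arm can. A call with a number of a shift or a turn outside -1 to 1 is refused whole. A call with a gripper value outside its range is refused whole. The fingers move at their own pace and stop on an object; "newtons" is the grip in N (left out, the last holds). Time passes only in rows, so rows that repeat a pose let the fingers close. It gives the time, the measured TCP pose, the force, the opening and the grip force at its end, in the units of the state.
- bot.read_state(): the state, without advancing time (a new reading comes with each control period).
- bot.read_camera(name): name is "scene" or "top"; returns a dict with "color" (400x640x3 uint8, red, green, blue), "depth" (400x640 float32, m along the optical axis (not along the pixel's ray), 0 where there is no reading), "mtx" (3x3 intrinsics, pixels), "eye" and "rotation" of the camera in the world. Camera axes: x right, y up, looking along -z (the intrinsics and any distortion apply to the point x, -y, -z); pixel columns grow to the right and rows downward; lengths in m; the calibration is good to about 2 mm. A picture is of the moment at which its call begins.
- bot.finish_job(): hands the job in; it is judged then, once.
The state is a dict: "time": time; "q": joint angles; "joint_vel": joint speeds; "joint_torque": joint torques, N m; "tool_pos": TCP position; "tcp_rot": TCP orientation; "wrist_force": force on the tool from outside, world axes, zero at the start; "torque": the same for the moment, N m; "width": opening from 0.0 (shut) to 1.0 (fully open); "grip_force": force on a finger pad.
Only numpy, scipy, OpenCV 4.12 (cv2) and the standard library are available. Lean on these libraries where they do the work, as an engineer would, in place of code of your own. Each camera call takes 0.05 s, during which the arm holds its last target. There are 200 camera calls.

## Working session

There is one attempt and no reset: what is moved stays moved. The work goes in short steps, Python scripts to look and compute and a tool call to move; the robot and the scene stay as the last step left them, time stands still between calls to the robot, and variables do not carry over. Pictures are saved under pics/ and viewed, at most 10 in all, crops included, and the job is handed in when it is done.

Besides the shell and the picture viewer there is one more tool, called by a JSON object that holds its "name" and its "arguments". drive_tool: Moves the arm, as the interface text tells. Shift numbers are shares of 0.5 m and turn numbers shares of 180 degrees, none past 1 either way. Its arguments: {"type":"object","properties":{"claw":{"type":"array","items":{"type":"number"}},"slide":{"type":"array","items":{"type":"array","items":{"type":"number"}}},"yaw":{"type":"array","items":{"type":"number"}},"newtons":{"type":"number"}},"required":["claw","slide","yaw"]}

```bash
mkdir -p pics
cat > h.py <<'E'
import numpy as np, cv2
from workcell import bot
def cam(n):
    c=bot.read_camera(n); d=c['depth']; K=c['mtx']
    v,u=np.mgrid[:400,:640]
    p=np.stack([(u-K[0,2])/K[0,0]*d,-(v-K[1,2])/K[1,1]*d,-d],-1)
    c['P']=p@np.array(c['rotation']).T+np.array(c['eye']); c['P'][d==0]=np.nan
    return c
E
python3 - <<'E'
from h import *
for n in('scene','top'):
    c=cam(n); cv2.imwrite(f'pics/{n}0.png',c['color'][...,::-1]); np.savez(f'{n}0.npz',P=c['P'],color=c['color'])
    print(n,c['eye'],c['rotation'],c['mtx'],[k for k in c])
print(bot.read_state())
E
```

```text
Traceback (most recent call last):
  File "h.py", line 7, in cam
    c['P']=p@np.array(c['rotation']).T+np.array(c['eye']); c['P'][d==0]=np.nan
           ~~~~~~~~~~~~~~~~~~~~~~~~~~~^~~~~~~~~~~~~~~~~~~
ValueError: operands could not be broadcast together with shapes (400,640) (3,)
```

Rotation is a rotation vector; convert.

```bash
sed -i "s/np.array(c\['rotation'\]).T/cv2.Rodrigues(np.array(c['rotation'],float))[0].T/" h.py
python3 - <<'E'
from h import *
for n in('scene','top'):
    c=cam(n); cv2.imwrite(f'pics/{n}0.png',c['color'][...,::-1]); np.savez(f'{n}0.npz',P=c['P'],color=c['color'])
    print(n,c['eye'],c['rotation'],c['mtx'],[k for k in c])
print(bot.read_state())
E
```

```text
scene [ 1.12642955 -0.675812    1.02115784] [0.80260566 0.31477902 0.75734769] [[411.5250804    0.         320.28768298]
 [  0.         411.5250804  190.40728778]
 [  0.           0.           1.        ]] ['color', 'depth', 'mtx', 'eye', 'rotation', 'P']
top [ 0.29589788 -0.00676881  1.12603487] [ 0.16601881 -0.12070847 -1.55842562] [[371.71422027   0.         322.02806026]
 [  0.         371.71422027 196.73177985]
 [  0.           0.           1.        ]] ['color', 'depth', 'mtx', 'eye', 'rotation', 'P']
{'time': 0.15, 'q': array([-1.31689340e+00,  2.64590077e-01,  1.60509703e+00, -8.32596424e-06,
        1.27373988e+00, -3.68974130e-02]), 'joint_vel': array([ 0.00027919, -0.00192773, -0.00428397, -0.00014601,  0.00085642,
        0.00086844]), 'joint_torque': array([-2.23046345e-04, -5.15908027e+01, -3.67961025e+01, -5.75540298e-05,
        8.14820174e-03, -1.78936222e-05]), 'tool_pos': array([ 0.19346339, -0.64638853,  0.4036212 ]), 'tcp_rot': array([-3.10663855e+00, -4.54920004e-01,  3.24264317e-04]), 'wrist_force': array([ 0.22172671, -0.29834434,  0.55674625]), 'torque': array([ 0.03502326, -0.00461675,  0.01334469]), 'grip_force': 0.0, 'width': 0.9960929969727035}
```

View pics/scene0.png

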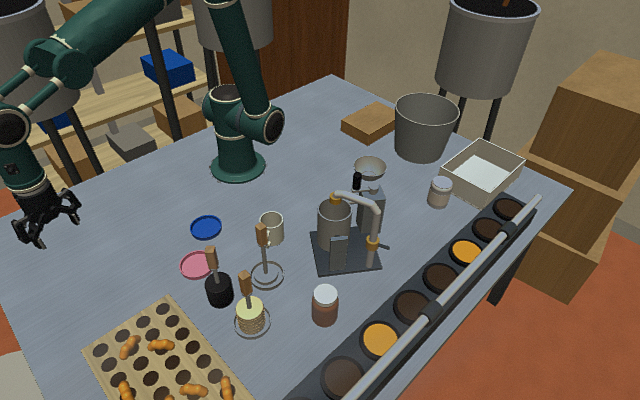

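View pics/top0.png

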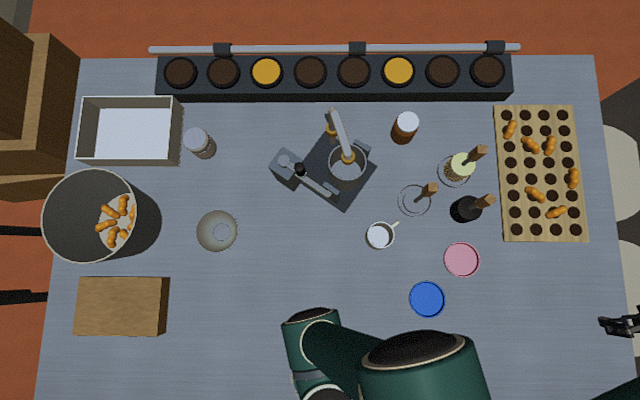

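The scene shows three brush-like things: the pale-bristled one (scene 250,310; top 462,165), a black one (scene 218,285; top 466,208) and the flat-footed masher (scene 267,265; top 415,198). The pale-bristled one in a steel dish fits the description. The crank is at top (285-335,160-195). I'll confirm both in one crop.

Run:
```python
import cv2,numpy as np
t=cv2.imread('pics/top0.png'); s=cv2.imread('pics/scene0.png')
a=cv2.resize(t[95:235,260:500],(800,466),interpolation=cv2.INTER_CUBIC)[:300]
a=cv2.resize(t[100:225,265:500],None,fx=3.2,fy=3.2,interpolation=cv2.INTER_CUBIC)
b=cv2.resize(s[150:345,195:395],None,fx=3,fy=3,interpolation=cv2.INTER_CUBIC)
cv2.imwrite('pics/c1.png',a);cv2.imwrite('pics/c2.png',b);print(a.shape,b.shape)
```

```text
(400, 752, 3) (585, 600, 3)
```

View pics/c1.png

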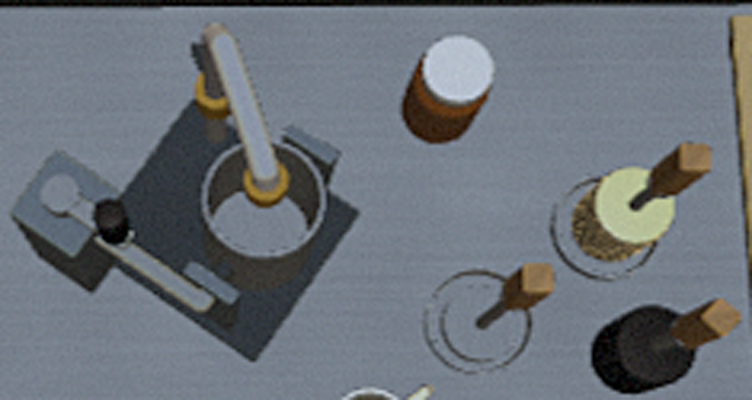

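View pics/c2.png

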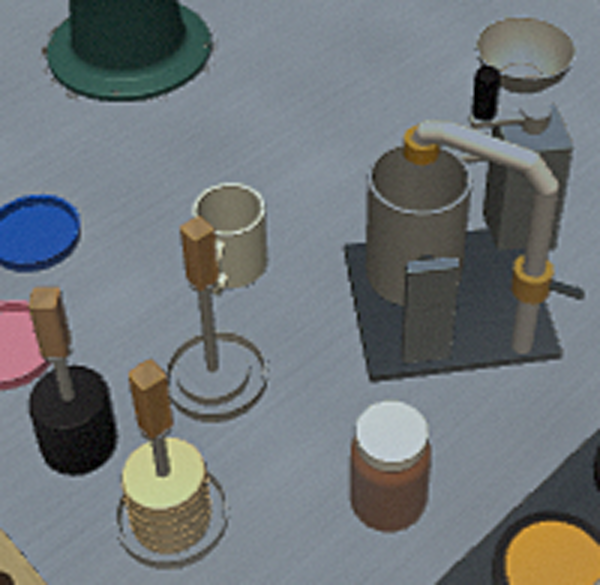

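The crops confirm it: the pale ribbed head in a steel dish (scene crop 165,500) is the brush, the black one and the flat-footed masher are not. The knob is at top crop (112,220), the hub at (60,195), and the pot tips to the lower right of the top view. Now positions.

```bash
cat > m.py <<'E'
from h import *
from scipy.optimize import least_squares
def circ(xy):
    f=lambda p:np.hypot(xy[:,0]-p[0],xy[:,1]-p[1])-p[2]
    r=least_squares(f,[*xy.mean(0),.03],loss='soft_l1',f_scale=.002); return r.x.round(4)
D={n:np.load(n+'0.npz') for n in('scene','top')}
def box(n,u0,u1,v0,v1,z0,z1):
    P=D[n]['P'][v0:v1,u0:u1]; C=D[n]['color'][v0:v1,u0:u1].astype(int)
    m=(P[...,2]>z0)&(P[...,2]<z1); return P[m],C[m]
if __name__=='__main__':
    def rect(n,*a):
        p,c=box(n,*a)
        if len(p)<4: print(n,a,'few',len(p)); return
        r=cv2.minAreaRect((p[:,:2]*1000).astype(np.float32)); print(n,a,len(p),'c',p.mean(0).round(4),'rect',np.round(r[0],1),np.round(r[1],1),round(r[2],1))
    print('knob');rect('top',285,315,155,180,.225,.25);rect('scene',345,370,165,195,.225,.25)
    print('hub/arm');rect('top',268,345,140,205,.176,.192);rect('top',274,290,150,165,.18,.192)
    print('gearbox');rect('top',260,310,140,190,.15,.168)
    print('rod');
    for u,v in((325,188),(315,182),(330,193),(338,190)): print(D['top']['P'][v,u].round(3))
    print('pot rim');p,_=box('top',320,375,138,185,.188,.202);print(circ(p[:,:2]),len(p))
    p,_=box('scene',310,360,195,245,.188,.202);print(circ(p[:,:2]),len(p))
    print('base');rect('top',290,385,110,220,.006,.018)
    print('uprights');rect('top',345,380,130,160,.145,.16);rect('top',318,345,178,205,.145,.16)
    for nm,z,b in(('brush',1,(462,492,140,168)),('masher',1,(415,442,175,202))):
        print(nm);rect('top',*b,.205,.23)
    print('s');rect('scene',234,256,266,300,.214,.226);rect('scene',252,274,220,250,.205,.23)
    print('head top');rect('top',440,480,145,178,.07,.095);rect('scene',230,270,290,335,.07,.1)
    print('dish rim');
    for n,b in(('top',(430,478,148,190)),('scene',(228,276,295,342)),):
        p,_=box(n,*b,.012,.024);print(n,circ(p[:,:2]),len(p))
    p,_=box('top',392,436,180,218,.012,.024);print('masherdish',circ(p[:,:2]),len(p))
    for nm,b,z in(('mug',(360,402,218,250),(.07,.095)),('bowl',(190,240,205,255),(.04,.065)),('jar',(385,425,105,148),(.1,.12)),('can',(180,220,120,160),(.09,.11)),('black',(445,485,190,225),(.07,.09))):
        print(nm);rect('top',*b,*z)
    print('pipe');rect('top',320,360,100,180,.2,.3)
E
python3 m.py
```

```text
knob
top (285, 315, 155, 180, 0.225, 0.25) 93 c [0.5343 0.077  0.2386] rect [535.1  77.7] [24.2 24.1] 50.1
scene (345, 370, 165, 195, 0.225, 0.25) 64 c [0.5408 0.0748 0.2359] rect [538.7  77.8] [24.2 24.3] 67.1
hub/arm
top (268, 345, 140, 205, 0.176, 0.192) 229 c [0.5585 0.0877 0.1847] rect [551.9  52.6] [ 94.  168.4] 4.7
top (274, 290, 150, 165, 0.18, 0.192) 106 c [0.5681 0.1226 0.1866] rect [569.8 123.4] [29.5 27.6] 88.6
gearbox
top (260, 310, 140, 190, 0.15, 0.168) 444 c [0.5648 0.1253 0.1599] rect [567.1 121.7] [69.9 70.5] 55.3
rod
[0.504 0.015 0.132]
[0.519 0.042 0.14 ]
[0.489 0.001 0.138]
[ 0.494 -0.02   0.152]
pot rim
[ 0.5608 -0.0435  0.0476] 201
[ 0.5645 -0.0435  0.0477] 163
base
top (290, 385, 110, 220, 0.006, 0.018) 1698 c [ 5.825e-01 -1.000e-04  1.220e-02] rect [608.  -20.2] [258.5 348.7] 81.9
uprights
top (345, 380, 130, 160, 0.145, 0.16) 120 c [ 0.6172 -0.0832  0.152 ] rect [612.6 -78.1] [50.1 40.4] 51.6
top (318, 345, 178, 205, 0.145, 0.16) 115 c [ 0.5028 -0.0045  0.152 ] rect [508.5  -6. ] [48.7 35.9] 61.3
brush
top (462, 492, 140, 168, 0.205, 0.23) 115 c [ 0.5854 -0.
[... 691 characters left out ...]
masherdish [ 0.4913 -0.2545  0.0305] 550
mug
top (360, 402, 218, 250, 0.07, 0.095) 173 c [ 0.3872 -0.149   0.0816] rect [ 390.7 -143.7] [74.8 92.1] 69.3
bowl
top (190, 240, 205, 255, 0.04, 0.065) 414 c [0.3961 0.3437 0.0505] rect [393.3 330.9] [125.5 126.9] 0.8
jar
top (385, 425, 105, 148, 0.1, 0.12) 385 c [ 0.7042 -0.2205  0.11  ] rect [ 705.9 -220.9] [61.3 62.9] 69.1
can
top (180, 220, 120, 160, 0.09, 0.11) 441 c [0.6572 0.3961 0.0995] rect [657.6 396.5] [68.  66.7] 15.6
black
top (445, 485, 190, 225, 0.07, 0.09) 443 c [ 0.4595 -0.388   0.0779] rect [ 460.5 -390.1] [71.  66.5] 18.0
pipe
top (320, 360, 100, 180, 0.2, 0.3) 591 c [ 0.6049 -0.0277  0.2623] rect [614.8 -22. ] [149.6  33.1] 21.8
```

{"name": "drive_tool", "arguments": {"claw": [60, 60, 60, 60, 60, 60, 60, 60], "slide": [[0.02, 0.04, 0.07], [0.05, 0.1, 0.14], [0.08, 0.17, 0.2], [0.11, 0.24, 0.23], [0.14, 0.31, 0.24], [0.17, 0.38, 0.24], [0.2, 0.45, 0.24], [0.23, 0.52, 0.24]], "yaw": [0.03, 0.06, 0.09, 0.12, 0.15, 0.18, 0.214, 0.214], "newtons": 25}}

```text
time: 0.82
tool_pos: [0.3088, -0.3846, 0.525]
tcp_rot: [2.781, 1.46, 0.001]
wrist_force: [1.0, 0.4, -0.7]
width: 0.703
grip_force: 0.0
```

{"name": "drive_tool", "arguments": {"claw": [60, 60, 60, 60, 60, 60, 60, 60], "slide": [[0.036, 0.073, 0], [0.072, 0.146, 0], [0.108, 0.219, 0], [0.144, 0.292, 0], [0.18, 0.365, 0], [0.216, 0.438, 0], [0.252, 0.511, 0], [0.288, 0.584, 0]], "yaw": [0, 0, 0, 0, 0, 0, 0, 0]}}

```text
time: 1.48
tool_pos: [0.4527, -0.0926, 0.5247]
tcp_rot: [2.784, 1.455, 0.0]
wrist_force: [1.0, -0.3, -0.3]
width: 0.703
grip_force: 0.0
```

{"name": "drive_tool", "arguments": {"claw": [60, 60, 60, 60, 60, 60, 60, 60], "slide": [[0.036, 0.073, 0], [0.072, 0.146, 0], [0.108, 0.219, 0], [0.144, 0.292, 0], [0.168, 0.346, 0], [0.168, 0.346, 0], [0.168, 0.346, 0], [0.168, 0.346, 0]], "yaw": [0, 0, 0, 0, 0, 0, 0, 0]}}

```text
time: 2.15
tool_pos: [0.5363, 0.0782, 0.5242]
tcp_rot: [2.784, 1.456, -0.002]
wrist_force: [-0.2, -0.6, -0.4]
width: 0.705
grip_force: 0.0
```

{"name": "drive_tool", "arguments": {"claw": [60, 60, 60, 60, 60, 20, 20, 20], "slide": [[0, 0, -0.07], [0, 0, -0.14], [0, 0, -0.21], [0, 0, -0.27], [0, 0, -0.31], [0, 0, -0.31], [0, 0, -0.31], [0, 0, -0.31]], "yaw": [0, 0, 0, 0, 0, 0, 0, 0]}}

```text
time: 2.82
tool_pos: [0.5369, 0.0775, 0.3715]
tcp_rot: [2.785, 1.453, 0.003]
wrist_force: [-2.1, -2.1, -3.6]
width: 0.293
grip_force: 25.9
```

{"name": "drive_tool", "arguments": {"claw": [20, 20, 20, 20], "slide": [[0, 0, 0], [0, 0, 0], [0, 0, 0], [0, 0, 0]], "yaw": [0, 0, 0, 0]}}

```text
time: 3.15
tool_pos: [0.5369, 0.0778, 0.3713]
tcp_rot: [2.782, 1.454, 0.002]
wrist_force: [-2.1, -5.0, 3.5]
width: 0.301
grip_force: 26.4
```

Run:
```python
import numpy as np
h=np.array([.5694,.1233]);k=np.array([.5367,.0777]);d=k-h;a0=np.arctan2(d[1],d[0]);print(np.hypot(*d),a0)
R=.055
for s in range(0,28):
    a=a0+.35*s; b=a0+.35*(s//8*8)
    print(s,s%8,np.round((R*np.array([np.cos(a)-np.cos(b),np.sin(a)-np.sin(b)]))/.5,3))
```

```text
0.05611283275686591 -2.192910322736452
0 0 [0. 0.]
1 1 [ 0.035 -0.017]
2 2 [ 0.073 -0.02 ]
3 3 [ 0.11  -0.011]
4 4 [0.141 0.011]
5 5 [0.163 0.042]
6 6 [0.174 0.079]
7 7 [0.17  0.117]
8 0 [0. 0.]
9 1 [-0.027  0.027]
10 2 [-0.062  0.043]
11 3 [-0.1    0.047]
12 4 [-0.137  0.037]
13 5 [-0.168  0.015]
14 6 [-0.19  -0.016]
15 7 [-0.2   -0.053]
16 0 [0. 0.]
17 1 [ 0.016 -0.035]
18 2 [ 0.044 -0.062]
19 3 [ 0.078 -0.078]
20 4 [ 0.117 -0.081]
21 5 [ 0.153 -0.07 ]
22 6 [ 0.185 -0.048]
23 7 [ 0.206 -0.017]
24 0 [0. 0.]
25 1 [-0.004  0.038]
26 2 [-0.02   0.073]
27 3 [-0.048  0.099]
```

{"name": "drive_tool", "arguments": {"claw": [20, 20, 20, 20, 20, 20, 20, 20], "slide": [[0.035, -0.017, 0], [0.073, -0.02, 0], [0.11, -0.011, 0], [0.141, 0.011, 0], [0.163, 0.042, 0], [0.174, 0.079, 0], [0.17, 0.117, 0], [0.154, 0.152, 0]], "yaw": [0, 0, 0, 0, 0, 0, 0, 0]}}

```text
time: 3.82
tool_pos: [0.6137, 0.1547, 0.3711]
tcp_rot: [2.783, 1.455, -0.004]
wrist_force: [-8.8, -9.2, 6.6]
width: 0.294
grip_force: 26.9
```

Run:
```python
from h import *
c=cam('top'); cv2.imwrite('pics/crank1.png',cv2.resize(c['color'][100:225,240:420,::-1],None,fx=3,fy=3)); print(bot.read_state()['wrist_force'],bot.read_state()['tool_pos'])
```

```text
[-7.86328811 -2.229964    6.9670924 ] [0.61180904 0.1571095  0.37115834]
```

View pics/crank1.png

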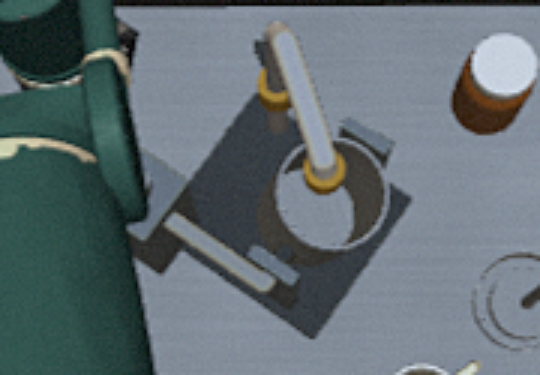

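The arm hides the crank, but the pot at picture (330,195) is already tipping to the lower right, so the turning works with low forces. I'll continue.

{"name": "drive_tool", "arguments": {"claw": [20, 20, 20, 20, 20, 20, 20, 20], "slide": [[-0.027, 0.027, 0], [-0.062, 0.043, 0], [-0.1, 0.047, 0], [-0.137, 0.037, 0], [-0.168, 0.015, 0], [-0.19, -0.016, 0], [-0.2, -0.053, 0], [-0.196, -0.092, 0]], "yaw": [0, 0, 0, 0, 0, 0, 0, 0]}}

```text
time: 4.53
tool_pos: [0.514, 0.1095, 0.3713]
tcp_rot: [-2.78, -1.456, -0.002]
wrist_force: [-0.8, 2.5, 1.0]
width: 0.294
grip_force: 26.4
```

{"name": "drive_tool", "arguments": {"claw": [20, 20, 20, 20, 20, 20], "slide": [[0.016, -0.035, 0], [0.044, -0.062, 0], [0.078, -0.078, 0], [0.117, -0.081, 0], [0.153, -0.07, 0], [0.185, -0.048, 0]], "yaw": [0, 0, 0, 0, 0, 0]}}

```text
time: 5.03
tool_pos: [0.6083, 0.085, 0.3711]
tcp_rot: [-2.782, -1.45, -0.0]
wrist_force: [-12.8, 7.7, 7.7]
width: 0.294
grip_force: 27.2
```

{"name": "drive_tool", "arguments": {"claw": [20, 20, 20], "slide": [[0.014, 0.017, 0], [0.024, 0.037, 0], [0.024, 0.037, 0]], "yaw": [0, 0, 0]}}

```text
time: 5.28
tool_pos: [0.6201, 0.1056, 0.3712]
tcp_rot: [-2.78, -1.455, -0.001]
wrist_force: [-5.4, 3.4, 4.8]
width: 0.296
grip_force: 26.8
```

{"name": "drive_tool", "arguments": {"claw": [20, 20, 20], "slide": [[0.006, 0.021, 0], [0.008, 0.043, 0], [0.008, 0.043, 0]], "yaw": [0, 0, 0]}}

```text
time: 5.53
tool_pos: [0.6231, 0.1265, 0.3711]
tcp_rot: [-2.781, -1.455, 0.003]
wrist_force: [-9.0, 0.8, 6.3]
width: 0.291
grip_force: 27.0
```

{"name": "drive_tool", "arguments": {"claw": [20, 20, 20, 20], "slide": [[-0.001, 0.011, 0], [-0.003, 0.022, 0], [-0.006, 0.033, 0], [-0.006, 0.033, 0]], "yaw": [0, 0, 0, 0]}}

```text
time: 5.87
tool_pos: [0.62, 0.1416, 0.3712]
tcp_rot: [-2.783, -1.456, 0.003]
wrist_force: [-8.1, -1.2, 5.8]
width: 0.292
grip_force: 26.8
```

{"name": "drive_tool", "arguments": {"claw": [20, 20, 20], "slide": [[-0.005, 0.01, 0], [-0.01, 0.018, 0], [-0.01, 0.018, 0]], "yaw": [0, 0, 0]}}

```text
time: 6.12
tool_pos: [0.6179, 0.1449, 0.3713]
tcp_rot: [2.77, 1.45, -0.0]
wrist_force: [5.1, -24.4, 1.1]
width: 0.297
grip_force: 27.0
```

{"name": "drive_tool", "arguments": {"claw": [20, 60, 60, 60, 60, 60, 60, 60], "slide": [[0.003, -0.006, 0], [0.003, -0.006, 0], [0.003, -0.006, 0], [0.003, -0.006, 0], [0.003, -0.006, 0.07], [0.003, -0.006, 0.15], [0.003, -0.006, 0.23], [0.003, -0.006, 0.31]], "yaw": [0, 0, 0, 0, 0, 0, 0, 0]}}

```text
time: 6.78
tool_pos: [0.6171, 0.1478, 0.5263]
tcp_rot: [-2.783, -1.456, -0.0]
wrist_force: [0.7, -0.3, 0.4]
width: 0.703
grip_force: 0.0
```

{"name": "drive_tool", "arguments": {"claw": [60, 60, 60, 60, 60, 60, 60, 60], "slide": [[-0.003, -0.08, 0.02], [-0.006, -0.16, 0.02], [-0.009, -0.24, 0.02], [-0.012, -0.32, 0.02], [-0.015, -0.4, 0.02], [-0.018, -0.48, 0.02], [-0.021, -0.56, 0.02], [-0.024, -0.64, 0.02]], "yaw": [0, 0.03, 0.06, 0.09, 0.12, 0.15, 0.18, 0.19]}}

```text
time: 7.45
tool_pos: [0.6055, -0.174, 0.5352]
tcp_rot: [2.227, 2.215, 0.002]
wrist_force: [1.3, 0.5, -0.3]
width: 0.709
grip_force: 0.0
```

Run:
```python
from h import *
from m import circ
s=bot.read_state();print(s['tool_pos'],s['tcp_rot'])
P0=np.load('scene0.npz')['P']
# brush handle yaw from local normals of side faces (start picture)
P=P0[268:306,236:256]; print(P.shape)
ok=(P[...,2]>.15)&(P[...,2]<.215)&(np.hypot(P[...,0]-.588,P[...,1]+.38)<.025)
p=P[ok][:,:2]
def f(th):
    c,s_=np.cos(th),np.sin(th); d=(p-[.5885,-.38])@np.array([[c,-s_],[s_,c]]); return np.median(np.abs(np.max(np.abs(d),1)-.012))
ths=np.radians(np.arange(-45,45,1)); e=[f(t) for t in ths]; o=np.argsort(e)[:6]; print('brush yaw',np.degrees(ths[o]),np.array(e)[o],len(p))
c=cam('top'); c2=cam('scene')
cv2.imwrite('pics/top2.png',c['color'][...,::-1]);cv2.imwrite('pics/scene2.png',cv2.resize(c2['color'][150:345,195:395,::-1],None,fx=3,fy=3))
np.savez('top2.npz',P=c['P'],color=c['color']);np.savez('scene2.npz',P=c2['P'],color=c2['color'])
```

```text
[ 0.60545927 -0.17401818  0.53516348] [2.22673005 2.21519888 0.00240076]
(38, 20, 3)
brush yaw [-1. -2. -3.  0.  1. -4.] [0.00060431 0.00065187 0.00067563 0.00068741 0.00070726 0.00073709] 195
```

View pics/scene2.png

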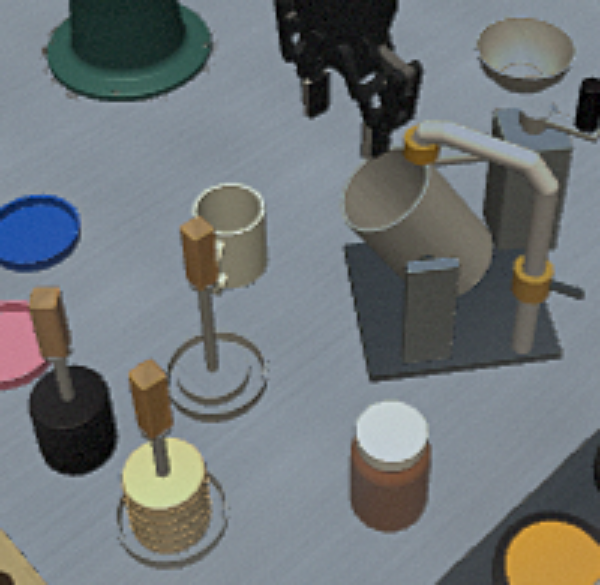

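The pot is tipped with its mouth at crop (390,195), the crank is at its stop, and the other things are in place. On to the brush.

{"name": "drive_tool", "arguments": {"claw": [70, 70, 70, 70, 70, 70, 70, 70], "slide": [[-0.007, -0.08, 0], [-0.014, -0.16, 0], [-0.021, -0.24, 0], [-0.028, -0.32, 0], [-0.035, -0.38, 0], [-0.035, -0.412, 0], [-0.035, -0.412, -0.03], [-0.035, -0.412, -0.1]], "yaw": [-0.007, -0.007, -0.007, -0.007, -0.007, -0.007, -0.007, -0.007]}}

```text
time: 8.22
tool_pos: [0.5895, -0.3799, 0.4909]
tcp_rot: [2.251, 2.176, 0.006]
wrist_force: [0.9, -0.3, 0.5]
width: 0.822
grip_force: 0.0
```

Run:
```python
from h import *
from scipy.optimize import least_squares
s=bot.read_state();print(s['tool_pos'],s['tcp_rot'])
A=np.radians(55.3); ex=np.array([np.cos(A),np.sin(A),0]);ey=np.array([-np.sin(A),np.cos(A),0])
for n in('top2','scene2'):
    P=np.load(n+'.npz')['P'].reshape(-1,3); P=P[np.isfinite(P[:,0])]
    for t in (.56,):
        r=P-[.562,-.0435,.13]; x=r@ex;y=r@ey;z=r[:,2]
        a=-x*np.sin(t)+z*np.cos(t); b=x*np.cos(t)+z*np.sin(t)
        rad=np.hypot(b,y)
        m=(abs(a-.065)<.006)&(rad>.042)&(rad<.056)
        f=lambda p:np.hypot(b[m]-p[0],y[m]-p[1])-.048
        q=least_squares(f,[0,0],loss='soft_l1',f_scale=.002).x
        print(n,m.sum(),'centre off b,y',q.round(4),'a top',np.percentile(a[m],[50,90,97]).round(4))
        m=(rad<.04)&(a<-.055)&(a>-.08); print('floor a',np.median(a[m]) if m.any() else None,m.sum())
```

```text
[ 0.58948057 -0.37985477  0.49093744] [2.2506345  2.17554397 0.00569892]
top2 200 centre off b,y [0.0012 0.0008] a top [0.0645 0.0668 0.0676]
floor a -0.06456591023020186 53
scene2 135 centre off b,y [ 0.0022 -0.0016] a top [0.0623 0.065  0.0662]
floor a None 0
```

{"name": "drive_tool", "arguments": {"claw": [70, 70, 70, 70, 70, 10, 10, 10], "slide": [[-0.002, 0, -0.08], [-0.002, 0, -0.16], [-0.002, 0, -0.22], [-0.002, 0, -0.26], [-0.002, 0, -0.264], [-0.002, 0, -0.264], [-0.002, 0, -0.264], [-0.002, 0, -0.264]], "yaw": [0, 0, 0, 0, 0, 0, 0, 0], "newtons": 25}}

```text
time: 8.88
tool_pos: [0.5883, -0.3792, 0.3559]
tcp_rot: [2.253, 2.182, 0.002]
wrist_force: [-0.2, -0.4, 1.0]
width: 0.401
grip_force: 0.0
```

{"name": "drive_tool", "arguments": {"claw": [10, 10, 10, 10], "slide": [[0, 0, 0], [0, 0, 0], [0, 0, 0], [0, 0, 0]], "yaw": [0, 0, 0, 0]}}

```text
time: 9.22
tool_pos: [0.5876, -0.3796, 0.3558]
tcp_rot: [2.255, 2.181, 0.002]
wrist_force: [-1.0, 0.1, 6.2]
width: 0.275
grip_force: 27.2
```

{"name": "drive_tool", "arguments": {"claw": [10, 10, 10, 10, 10, 10, 10, 10], "slide": [[0, -0.01, 0.001], [0, -0.022, 0.002], [0, -0.04, 0.004], [0, -0.061, 0.007], [0, -0.08, 0.008], [0, -0.101, 0.008], [0, -0.12, 0.007], [0, -0.12, 0.007]], "yaw": [0, 0, 0, 0, 0, 0, 0, 0], "newtons": 20}}

```text
time: 9.88
tool_pos: [0.5867, -0.4414, 0.3562]
tcp_rot: [2.258, 2.182, -0.001]
wrist_force: [-2.7, 0.2, 3.9]
width: 0.279
grip_force: 26.5
```

```bash
cat > tilt.py <<'E'
from h import *
import sys
def tilt(tag=None):
    s=bot.read_state(); print(s['tool_pos'].round(4),s['tcp_rot'].round(3),s['wrist_force'].round(1),s['width'])
    c=cam('scene'); g=s['tool_pos']-[0,0,.155]
    if tag: cv2.imwrite(f'pics/{tag}.png',c['color'][...,::-1])
    P=c['P'].reshape(-1,3); C=c['color'].reshape(-1,3).astype(float)
    k=(np.linalg.norm(P-g,axis=1)<.26)&(P[:,2]>.02)
    # pale yellow-green bristle points
    col=(C[:,0]>C[:,2]*1.18)&(C[:,1]>C[:,2]*1.12)&(C[:,1]>.86*C[:,0])&(C.sum(1)>150)
    p=P[k&col]; print('bristle pts',len(p))
    if len(p)>20:
        # fit cylinder axis passing through grasp g: points on radius <=36
        from scipy.optimize import least_squares
        def f(q):
            d=np.array([q[0],q[1],-1]);d/=np.linalg.norm(d); r=p-g; t=r@d
            rad=np.linalg.norm(r-np.outer(t,d),axis=1)
            top=np.maximum(0,t.min()*0+.1177-t)  # head spans t .1177...1957
            inside=np.where(rad<.033,np.abs(t-.1177),np.abs(rad-.036))
            return inside
        m=p.mean(0)-g; best=min((least_squares(f,[m[0]/-m[2]+a,m[1]/-m[2]+b],loss='soft_l1',f_scale=.003) for a in(-.15,0,.15) for b in(-.15,0,.15)),key=lambda r:r.cost)
        d=np.array([*best.x,-1]);d/=np.linalg.norm(d); print('axis down',d.round(3),'tilt deg',np.degrees(np.arccos(-d[2])).round(1),'res',np.median(f(best.x)).round(4),'tip',(g+.1957*d).round(4))
tilt(sys.argv[1] if len(sys.argv)>1 else None)
E
python3 tilt.py tilt1
```

```text
[ 0.5867 -0.4414  0.3562] [ 2.258e+00  2.182e+00 -1.000e-03] [-2.7  0.2  3.9] 0.27888035244890985
bristle pts 4669
axis down [-0.022 -0.494 -0.869] tilt deg 29.7 res 0.0576 tip [ 0.5823 -0.5382  0.0312]
```

View pics/tilt1.png

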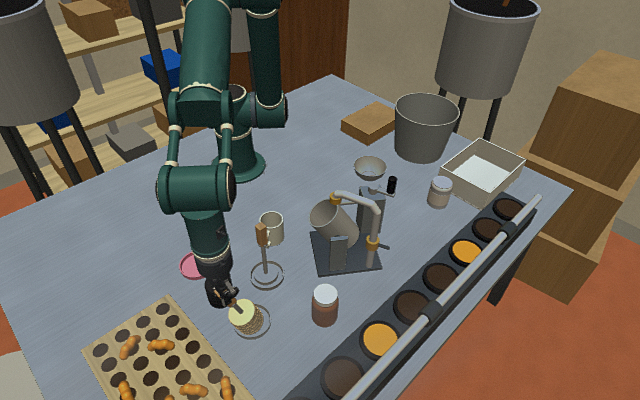

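The brush head (scene 243,317) stays in its dish while the handle leans the right way. I'll continue to about 32° and clamp harder.

{"name": "drive_tool", "arguments": {"claw": [10, 10, 10, 10, 10, 10, 10, 10], "slide": [[0, -0.021, -0.002], [0, -0.04, -0.004], [0, -0.06, -0.007], [0, -0.08, -0.012], [0, -0.098, -0.017], [0, -0.112, -0.022], [0, -0.121, -0.026], [0, -0.121, -0.026]], "yaw": [0, 0, 0, 0, 0, 0, 0, 0]}}

```text
time: 10.6
tool_pos: [0.5866, -0.5007, 0.3416]
tcp_rot: [-2.257, -2.183, 0.001]
wrist_force: [-1.4, 1.8, -2.2]
width: 0.276
grip_force: 25.4
```

{"name": "drive_tool", "arguments": {"claw": [10, 10, 10, 10, 10, 10, 10, 10], "slide": [[0, 0, 0], [0, 0, 0], [0, 0, 0], [0, 0, 0.05], [0, 0, 0.12], [0, 0, 0.2], [0, 0, 0.25], [0, 0, 0.25]], "yaw": [0, 0, 0, 0, 0, 0, 0, 0], "newtons": 90}}

```text
time: 11.27
tool_pos: [0.588, -0.5002, 0.4796]
tcp_rot: [2.245, 2.173, 0.001]
wrist_force: [1.2, -0.8, 0.3]
width: 0.271
grip_force: 89.0
```

```bash
python3 - <<'E'
s=open('tilt.py').read()
s=s.replace("(np.linalg.norm(P-g,axis=1)<.26)&(P[:,2]>.02)","(np.linalg.norm(P-g,axis=1)<.23)&(P[:,2]>.06)")
s=s.replace("(C[:,1]>.86*C[:,0])","(C[:,1]>.86*C[:,0])&(np.linalg.norm(P-g,axis=1)>.09)")
open('tilt.py','w').write(s)
E
python3 tilt.py tilt2; python3 -c "
import cv2;i=cv2.imread('pics/tilt2.png')[200:400,100:400];cv2.imwrite('pics/tilt2c.png',cv2.resize(i,None,fx=2,fy=2))"
```

```text
[ 0.588  -0.5002  0.4796] [2.245e+00 2.173e+00 1.000e-03] [ 1.2 -0.8  0.3] 0.2711305438303899
bristle pts 1024
axis down [ 0.039  0.541 -0.84 ] tilt deg 32.8 res 0.002 tip [ 0.5957 -0.3944  0.1602]
```

View pics/tilt2c.png

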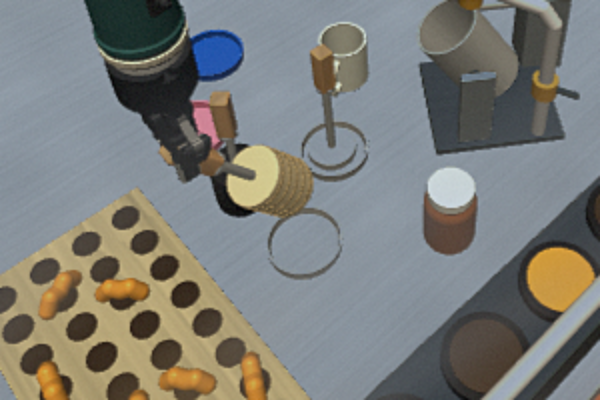

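The dish holds no brush, and the brush hangs tilted 32.8° (measured) in the fingers, at crop (270,180), with the masher untouched. Carry it high, to the line of the pot's axis.

{"name": "drive_tool", "arguments": {"claw": [10, 10, 10, 10, 10, 10, 10, 10], "slide": [[0, 0.01, 0.07], [-0.01, 0.05, 0.14], [-0.04, 0.11, 0.19], [-0.08, 0.18, 0.2], [-0.12, 0.25, 0.2], [-0.155, 0.32, 0.2], [-0.19, 0.39, 0.2], [-0.22, 0.46, 0.2]], "yaw": [-0.02, -0.05, -0.08, -0.11, -0.14, -0.176, -0.176, -0.176]}}

```text
time: 11.98
tool_pos: [0.4755, -0.268, 0.5659]
tcp_rot: [-2.767, -1.484, 0.003]
wrist_force: [-0.1, 1.1, -2.2]
width: 0.269
grip_force: 89.1
```

{"name": "drive_tool", "arguments": {"claw": [10, 10, 10, 10, 10], "slide": [[-0.025, 0.07, 0], [-0.047, 0.142, 0], [-0.047, 0.142, 0], [-0.047, 0.142, 0], [-0.047, 0.142, 0]], "yaw": [0, 0, 0, 0, 0]}}

```text
time: 12.4
tool_pos: [0.4535, -0.1985, 0.567]
tcp_rot: [-2.767, -1.487, 0.002]
wrist_force: [0.8, 0.7, -1.6]
width: 0.272
grip_force: 89.7
```

```bash
python3 tilt.py pre
```

```text
[ 0.4535 -0.1985  0.567 ] [-2.767e+00 -1.487e+00  2.000e-03] [ 0.8  0.7 -1.6] 0.271983187555057
bristle pts 766
axis down [ 0.315  0.477 -0.821] tilt deg 34.8 res 0.0021 tip [ 0.5151 -0.1052  0.2514]
```

{"name": "drive_tool", "arguments": {"claw": [10, 10, 10, 10, 10, 10, 10], "slide": [[0.012, 0.017, -0.04], [0.024, 0.035, -0.078], [0.037, 0.053, -0.113], [0.049, 0.07, -0.147], [0.061, 0.088, -0.181], [0.073, 0.105, -0.215], [0.073, 0.105, -0.215]], "yaw": [0, 0, 0, 0, 0, 0, 0]}}

```text
time: 13.03
tool_pos: [0.4901, -0.146, 0.4553]
tcp_rot: [-2.762, -1.482, 0.008]
wrist_force: [-0.0, 0.3, -3.8]
width: 0.266
grip_force: 89.7
```

```bash
python3 tilt.py in1;  python3 -c "
import cv2;i=cv2.imread('pics/in1.png')[140:320,230:430];cv2.imwrite('pics/in1c.png',cv2.resize(i,None,fx=3,fy=3))"
```

```text
[ 0.4901 -0.146   0.4553] [-2.762 -1.482  0.008] [-0.   0.3 -3.8] 0.2658167804621901
bristle pts 678
axis down [ 0.309  0.487 -0.817] tilt deg 35.2 res 0.0026 tip [ 0.5506 -0.0506  0.1405]
```

View pics/in1c.png

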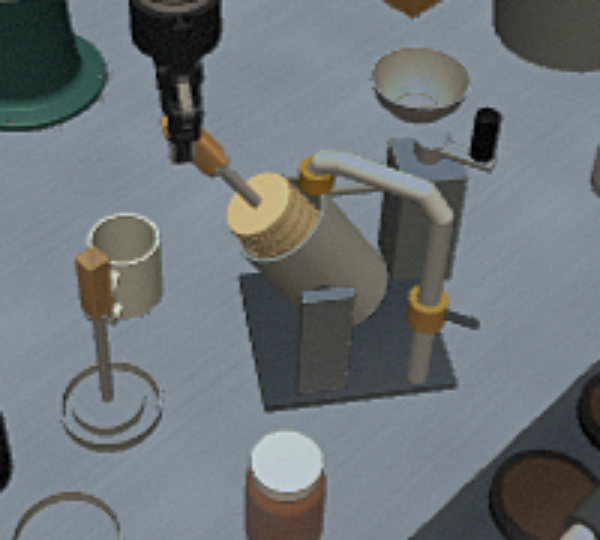

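The head is about half inside the mouth (crop 275,215), clear of the nozzle and with no contact force. Now the first stroke.

{"name": "drive_tool", "arguments": {"claw": [10, 10, 10, 10, 10, 10], "slide": [[0.012, 0.017, -0.033], [0.024, 0.034, -0.067], [0.036, 0.051, -0.1], [0.043, 0.061, -0.119], [0.046, 0.066, -0.129], [0.046, 0.066, -0.129]], "yaw": [0, 0, 0, 0, 0, 0]}}

```text
time: 13.58
tool_pos: [0.5131, -0.1135, 0.3955]
tcp_rot: [-2.767, -1.485, 0.002]
wrist_force: [0.2, -0.4, -2.1]
width: 0.272
grip_force: 89.7
```

{"name": "drive_tool", "arguments": {"claw": [10, 10, 10, 10], "slide": [[0.003, 0.004, -0.008], [0.006, 0.009, -0.017], [0.006, 0.009, -0.017], [0.006, 0.009, -0.017]], "yaw": [0, 0, 0, 0]}}

```text
time: 13.92
tool_pos: [0.5165, -0.1096, 0.3904]
tcp_rot: [2.765, 1.484, 0.002]
wrist_force: [-2.9, -3.0, 5.0]
width: 0.269
grip_force: 90.7
```

{"name": "drive_tool", "arguments": {"claw": [10, 10, 10, 10, 10, 10], "slide": [[-0.014, -0.02, 0.04], [-0.028, -0.041, 0.079], [-0.044, -0.063, 0.122], [-0.044, -0.063, 0.122], [-0.044, -0.063, 0.122], [-0.044, -0.063, 0.122]], "yaw": [0, 0, 0, 0, 0, 0]}}

```text
time: 14.42
tool_pos: [0.4939, -0.14, 0.4483]
tcp_rot: [-2.768, -1.485, -0.001]
wrist_force: [-0.9, 0.2, -2.4]
width: 0.269
grip_force: 89.8
```

{"name": "drive_tool", "arguments": {"claw": [10, 10, 10, 10, 10, 10, 10], "slide": [[0.014, 0.02, -0.04], [0.028, 0.041, -0.079], [0.038, 0.055, -0.107], [0.044, 0.063, -0.122], [0.044, 0.063, -0.122], [0.044, 0.063, -0.122], [0.044, 0.063, -0.122]], "yaw": [0, 0, 0, 0, 0, 0, 0]}}

```text
time: 15.0
tool_pos: [0.515, -0.1091, 0.3896]
tcp_rot: [2.766, 1.489, -0.009]
wrist_force: [-10.7, -3.8, 16.4]
width: 0.271
grip_force: 92.4
```

{"name": "drive_tool", "arguments": {"claw": [10, 10, 10, 10, 10, 10], "slide": [[-0.014, -0.02, 0.04], [-0.028, -0.041, 0.079], [-0.044, -0.063, 0.122], [-0.044, -0.063, 0.122], [-0.044, -0.063, 0.122], [-0.044, -0.063, 0.122]], "yaw": [0, 0, 0, 0, 0, 0]}}

```text
time: 15.5
tool_pos: [0.4939, -0.1395, 0.4467]
tcp_rot: [-2.766, -1.485, 0.002]
wrist_force: [0.6, 0.9, -2.5]
width: 0.272
grip_force: 89.8
```

{"name": "drive_tool", "arguments": {"claw": [10, 10, 10, 10, 10, 10, 10], "slide": [[0.014, 0.02, -0.04], [0.028, 0.041, -0.079], [0.038, 0.055, -0.107], [0.044, 0.063, -0.122], [0.044, 0.063, -0.122], [0.044, 0.063, -0.122], [0.044, 0.063, -0.122]], "yaw": [0, 0, 0, 0, 0, 0, 0]}}

```text
time: 16.08
tool_pos: [0.5148, -0.109, 0.3895]
tcp_rot: [-2.766, -1.489, 0.011]
wrist_force: [-12.1, -4.5, 19.2]
width: 0.271
grip_force: 92.8
```

Three strokes are done (contact force at the floor each time). Withdraw along the pot's axis, then right the brush by nudging its head against the fixed nozzle with a light grip.

{"name": "drive_tool", "arguments": {"claw": [10, 10, 10, 10, 10, 10, 10, 10], "slide": [[-0.018, -0.026, 0.05], [-0.036, -0.052, 0.1], [-0.054, -0.078, 0.15], [-0.072, -0.104, 0.2], [-0.09, -0.13, 0.252], [-0.108, -0.155, 0.302], [-0.108, -0.155, 0.302], [-0.108, -0.155, 0.302]], "yaw": [0, 0, 0, 0, 0, 0, 0, 0]}}

```text
time: 16.75
tool_pos: [0.4623, -0.1862, 0.5385]
tcp_rot: [2.768, 1.484, 0.002]
wrist_force: [0.3, 0.1, -3.0]
width: 0.271
grip_force: 89.9
```

{"name": "drive_tool", "arguments": {"claw": [10, 10, 10], "slide": [[0, 0, 0], [0, 0, 0], [0, 0, 0]], "yaw": [0, 0, 0], "newtons": 25}}

```text
time: 17.0
tool_pos: [0.4622, -0.1854, 0.536]
tcp_rot: [-2.764, -1.485, 0.004]
wrist_force: [0.3, -0.5, -2.9]
width: 0.268
grip_force: 89.9
```

```bash
python3 tilt.py out1
```

```text
[ 0.4622 -0.1854  0.536 ] [-2.764 -1.485  0.004] [ 0.3 -0.5 -2.9] 0.2683694123423946
bristle pts 754
axis down [ 0.309  0.481 -0.82 ] tilt deg 34.9 res 0.002 tip [ 0.5228 -0.0913  0.2205]
```

{"name": "drive_tool", "arguments": {"claw": [10, 10, 10, 10, 10, 10, 10], "slide": [[0.02, 0.029, 0.004], [0.043, 0.062, 0.024], [0.064, 0.092, 0.045], [0.085, 0.123, 0.06], [0.1, 0.144, 0.067], [0.114, 0.164, 0.072], [0.114, 0.164, 0.072]], "yaw": [0, 0, 0, 0, 0, 0, 0]}}

```text
time: 17.63
tool_pos: [0.5197, -0.1033, 0.574]
tcp_rot: [2.767, 1.488, -0.004]
wrist_force: [-2.9, -3.6, -1.3]
width: 0.271
grip_force: 91.5
```

```bash
python3 tilt.py r1
```

```text
[ 0.5197 -0.1033  0.574 ] [ 2.767  1.488 -0.004] [-2.9 -3.6 -1.3] 0.27149998516844903
bristle pts 750
axis down [ 0.028  0.02  -0.999] tilt deg 2.0 res 0.0033 tip [ 0.5252 -0.0993  0.2235]
```

{"name": "drive_tool", "arguments": {"claw": [10, 10, 10, 10, 10, 10, 10], "slide": [[0.007, 0.01, 0.001], [0.007, 0.01, 0.001], [0.0, 0.0, 0.01], [-0.03, -0.05, 0.03], [-0.05, -0.08, 0.06], [-0.05, -0.08, 0.06], [-0.05, -0.08, 0.06]], "yaw": [0, 0, 0, 0, 0, 0, 0]}}

```text
time: 18.27
tool_pos: [0.4937, -0.1448, 0.6061]
tcp_rot: [2.769, 1.482, 0.007]
wrist_force: [0.3, 0.6, -3.0]
width: 0.273
grip_force: 91.6
```

```bash
python3 tilt.py r2
python3 - <<'E'
from h import *
from m import circ
for n in('scene','top'):
    P=cam(n)['P'].reshape(-1,3)
    r=np.hypot(P[:,0]-.586,P[:,1]+.378)
    p=P[(r<.065)&(P[:,2]>.013)&(P[:,2]<.024)]; print(n,circ(p[:,:2]),len(p))
E
```

```text
[ 0.4937 -0.1448  0.6061] [2.769 1.482 0.007] [ 0.3  0.6 -3. ] 0.2734476958642104
bristle pts 759
axis down [ 0.014  0.013 -1.   ] tilt deg 1.1 res 0.003 tip [ 0.4964 -0.1422  0.2555]
scene [ 0.5877 -0.3766  0.0494] 209
top [ 0.5853 -0.377   0.0494] 177
```

{"name": "drive_tool", "arguments": {"claw": [10, 10, 10, 10, 10, 10, 10, 10], "slide": [[0.027, -0.067, 0], [0.054, -0.134, 0], [0.081, -0.201, 0], [0.108, -0.268, 0], [0.135, -0.335, 0], [0.162, -0.402, 0], [0.187, -0.472, 0], [0.187, -0.472, 0]], "yaw": [0.03, 0.06, 0.09, 0.12, 0.15, 0.176, 0.176, 0.176]}}

```text
time: 19.08
tool_pos: [0.5899, -0.3856, 0.5991]
tcp_rot: [-2.259, -2.179, 0.004]
wrist_force: [0.1, 0.4, -3.4]
width: 0.265
grip_force: 91.5
```

{"name": "drive_tool", "arguments": {"claw": [10, 10, 10, 10, 10, 10, 10, 10], "slide": [[0, 0, -0.07], [0, 0, -0.14], [0, 0, -0.21], [0, 0, -0.28], [0, 0, -0.35], [0, 0, -0.42], [0, 0, -0.44], [0, 0, -0.44]], "yaw": [0, 0, 0, 0, 0, 0, 0, 0]}}

```text
time: 19.75
tool_pos: [0.5866, -0.3784, 0.3784]
tcp_rot: [-2.249, -2.178, 0.002]
wrist_force: [-0.6, 0.5, -2.2]
width: 0.266
grip_force: 91.4
```

```bash
sed -i 's/(P\[:,2\]>.06)/(P[:,2]>.03)/' tilt.py; python3 tilt.py pl
```

```text
[ 0.5866 -0.3784  0.3784] [-2.249e+00 -2.178e+00  2.000e-03] [-0.6  0.5 -2.2] 0.2664823660975237
bristle pts 955
axis down [-0.01   0.009 -1.   ] tilt deg 0.8 res 0.0028 tip [ 0.5846 -0.3766  0.0277]
```

{"name": "drive_tool", "arguments": {"claw": [10, 10, 10, 10, 10], "slide": [[0, 0, -0.02], [0, 0, -0.04], [0, 0, -0.048], [0, 0, -0.052], [0, 0, -0.052]], "yaw": [0, 0, 0, 0, 0]}}

```text
time: 20.22
tool_pos: [0.5886, -0.3815, 0.3653]
tcp_rot: [2.252, 2.178, 0.002]
wrist_force: [-2.6, -0.6, 11.6]
width: 0.266
grip_force: 93.5
```

```bash
python3 tilt.py pl2
python3 - <<'E'
from h import *
from m import circ
for n in('scene','top'):
    c=cam(n); P=c['P'].reshape(-1,3); C=c['color'].reshape(-1,3).astype(int)
    r=np.hypot(P[:,0]-.586,P[:,1]+.378)
    m=(r<.05)&(P[:,2]>.076)&(P[:,2]<.1)&(C[:,0]>C[:,2]*1.18); p=P[m]
    A=np.c_[p[:,:2]-[.5865,-.377],np.ones(len(p))]; q=np.linalg.lstsq(A,p[:,2],rcond=None)[0]
    print(n,'head top plane',q.round(4),len(p),p.min(0).round(4),p.max(0).round(4))
s=cam('scene'); cv2.imwrite('pics/pl3.png',cv2.resize(s['color'][240:360,180:320,::-1],None,fx=5,fy=5,interpolation=cv2.INTER_CUBIC))
E
```

```text
[ 0.5886 -0.3815  0.3653] [2.252e+00 2.178e+00 2.000e-03] [-2.6 -0.6 11.6] 0.26574828391450417
bristle pts 1353
axis down [ 0.043 -0.406 -0.913] tilt deg 24.1 res 0.0284 tip [ 0.597  -0.461   0.0317]
scene head top plane [-0.0728  0.1019  0.0913] 549 [ 0.5587 -0.4065  0.0764] [ 0.6302 -0.3361  0.0987]
top head top plane [ 0.0735 -0.0288  0.0926] 441 [ 0.5549 -0.4036  0.0764] [ 0.6254 -0.3341  0.1   ]
```

View pics/pl3.png

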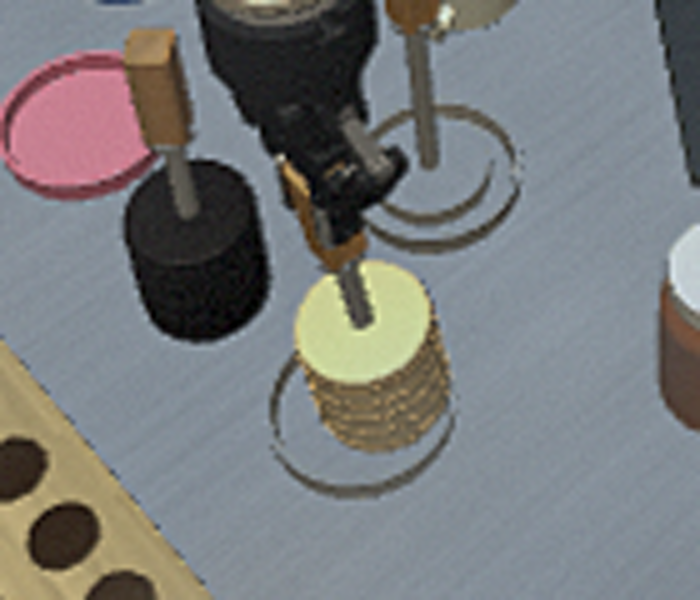

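The brush leans about 5° (lower end towards +y) and its head sits on the dish's rim (crop 440,400). Lift, shift 18 mm towards −y and set down again.

{"name": "drive_tool", "arguments": {"claw": [10, 10, 10, 10, 10, 10, 10, 10], "slide": [[0, 0, 0.05], [0, 0, 0.06], [0, -0.02, 0.06], [-0.004, -0.034, 0.06], [-0.004, -0.034, 0.04], [-0.004, -0.034, 0.025], [-0.004, -0.034, 0.012], [-0.004, -0.034, 0.012]], "yaw": [0, 0, 0, 0, 0, 0, 0, 0]}}

```text
time: 21.08
tool_pos: [0.5845, -0.3965, 0.3599]
tcp_rot: [-2.253, -2.18, 0.002]
wrist_force: [-0.3, -0.6, -4.0]
width: 0.27
grip_force: 91.4
```

{"name": "drive_tool", "arguments": {"claw": [10, 10], "slide": [[0, 0, 0], [0, 0, 0]], "yaw": [0, 0]}}

```text
time: 21.25
tool_pos: [0.5856, -0.3969, 0.3639]
tcp_rot: [-2.257, -2.184, 0.0]
wrist_force: [-0.4, -0.3, -2.6]
width: 0.271
grip_force: 91.4
```

{"name": "drive_tool", "arguments": {"claw": [10, 10, 10, 10], "slide": [[0, 0, -0.005], [0, 0, -0.01], [0, 0, -0.01], [0, 0, -0.01]], "yaw": [0, 0, 0, 0]}}

```text
time: 21.58
tool_pos: [0.5855, -0.397, 0.3596]
tcp_rot: [-2.257, -2.185, 0.0]
wrist_force: [0.1, 0.4, -1.7]
width: 0.271
grip_force: 91.4
```

```bash
cat > hd.py <<'E'
from h import *
for n in('scene','top'):
    c=cam(n); P=c['P'].reshape(-1,3); C=c['color'].reshape(-1,3).astype(int)
    r=np.hypot(P[:,0]-.586,P[:,1]+.378)
    m=(r<.05)&(P[:,2]>.07)&(P[:,2]<.1)&(C[:,0]>C[:,2]*1.18); p=P[m]
    a,b=np.percentile(p,[1,99],axis=0); print(n,'head top c',((a+b)/2).round(4),'z med',np.median(p[:,2]).round(4),len(p))
    m=(r<.05)&(P[:,2]>.216)&(P[:,2]<.235)&(C[:,0]>C[:,2]*1.3); p=P[m]
    if len(p)>5: a,b=np.percentile(p,[1,99],axis=0); print('  handle top c',((a+b)/2).round(4),len(p))
E
python3 hd.py
```

```text
scene head top c [ 0.5899 -0.3867  0.0824] z med 0.0859 558
  handle top c [ 0.5879 -0.4005  0.2251] 26
top head top c [ 0.5844 -0.3838  0.0825] z med 0.0876 445
  handle top c [ 0.5898 -0.3905  0.2233] 38
```

{"name": "drive_tool", "arguments": {"claw": [10, 10, 10, 10], "slide": [[0, 0, -0.005], [0, 0, -0.008], [0, 0, -0.008], [0, 0, -0.008]], "yaw": [0, 0, 0, 0]}}

```text
time: 22.02
tool_pos: [0.5858, -0.3974, 0.3578]
tcp_rot: [2.256, 2.183, 0.0]
wrist_force: [-1.1, 0.9, 5.5]
width: 0.273
grip_force: 92.4
```

{"name": "drive_tool", "arguments": {"claw": [26, 28, 30, 36, 45, 60, 60, 60], "slide": [[0, 0, 0], [0, 0, 0], [0, 0, 0], [0, 0, 0], [0, 0, 0], [0, 0, 0], [0, 0, 0], [0, 0, 0]], "yaw": [0, 0, 0, 0, 0, 0, 0, 0]}}

```text
time: 22.68
tool_pos: [0.5855, -0.3972, 0.3555]
tcp_rot: [-2.257, -2.185, 0.0]
wrist_force: [0.3, -0.8, -0.5]
width: 0.704
grip_force: 0.0
```

```bash
python3 hd.py
```

```text
scene head top c [ 0.5907 -0.3814  0.079 ] z med 0.0819 529
  handle top c [ 0.5992 -0.3957  0.2239] 8
top head top c [ 0.5866 -0.3796  0.0809] z med 0.0833 387
  handle top c [ 0.5721 -0.3822  0.2239] 83
```

{"name": "drive_tool", "arguments": {"claw": [70, 70, 70, 70, 70, 70, 70, 70], "slide": [[0, 0, 0.04], [0, 0, 0.1], [0, 0, 0.16], [0, 0, 0.24], [0, 0, 0.3], [-0.06, -0.05, 0.3], [-0.12, -0.1, 0.3], [-0.18, -0.15, 0.3]], "yaw": [0, 0, 0, 0, 0, 0, 0, 0]}}

```text
time: 23.45
tool_pos: [0.4951, -0.4723, 0.5073]
tcp_rot: [2.253, 2.185, -0.0]
wrist_force: [-0.0, -0.5, 0.2]
width: 0.818
grip_force: 0.0
```

{"name": "drive_tool", "arguments": {"claw": [70, 70, 70, 70], "slide": [[0, 0, 0], [0, 0, 0], [0, 0, 0], [0, 0, 0]], "yaw": [0, 0, 0, 0]}}

```text
time: 23.78
tool_pos: [0.4962, -0.4716, 0.5055]
tcp_rot: [-2.257, -2.185, -0.001]
wrist_force: [-0.3, 0.6, -0.5]
width: 0.822
grip_force: 0.0
```

```bash
python3 hd.py
python3 - <<'E'
from h import *
A=np.load('scene2.npz');c=cam('scene');d=np.abs(c['P'][...,2]-A['P'][...,2])
for nm,b in(('pot/crank',(300,400,160,280)),('masher',(250,285,220,290)),('mug',(258,285,210,245)),('jar',(310,342,280,330))):
    q=d[b[2]:b[3],b[0]:b[1]]; print(nm,np.nanmean(q>.02).round(3))
E
```

```text
scene head top c [ 0.5912 -0.3813  0.0785] z med 0.0819 527
  handle top c [ 0.5901 -0.3805  0.2208] 88
top head top c [ 0.5861 -0.3775  0.0801] z med 0.0833 333
  handle top c [ 0.5865 -0.379   0.2216] 86
pot/crank 0.078
masher 0.002
mug 0.0
jar 0.0
```

The brush is upright in its dish (handle top and head centre agree within 2 mm), and the bystanders have not moved. The pot region differs only where the gripper was in the earlier picture.

```bash
python3 -c "
from workcell import bot
print(bot.finish_job())"
```

```text
the job is handed in; nothing more can be done
None
```

I handed the job in at about 24 s of the 72 s; no verdict came back. The pot is cranked to its stop, the brush touched the pot's floor on all three strokes, and it now stands released, upright and centred in its own dish. The masher, mug and jar checked unmoved; I never took the arm near the bowl or can and did not re-measure them.

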